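# Raise the drying stand and hang the frame

### The arm

A 7-joint arm with a two-finger parallel gripper is mounted at the origin on the work surface. World frame = base frame: x ahead of the robot, y to its left, z up, the work surface at z = 0. Lengths are in m, angles in rad, forces in N, time in s.
With the tool pointing down it reaches from about 0.425 to 0.875 m from the base axis. Payload 4.7 kg.
Tool frame: the origin (TCP) lies midway between the tips of the shut fingers; the grasp point (between the pads) lies 19 mm behind it; z points along the fingers, y is the direction in which the jaws open and shut (so a half turn about z gives the same grasp; the last joint's range is limited). The gripper opens to 87 mm and grips with 3 to 60 N. Pads are 19 mm wide; open, the fingers measure 117 mm over their backs; the gripper's body (75 mm by 190 mm) begins 51 mm behind the grasp point.
Start: joints at [-1.212, 0.321, -0.07, 1.45, 0.023, 1.371, -0.057], TCP at [0.22, 0.612, 0.223] pointing down, gripper open.
Joint ranges: [-2.86, 2.86], [-0.3, 2.09], [-1.38, 1.24], [0.06, 2.45], [-1.56, 4.7], [0.09, 2.05], [-2.69, 2.69]. Speed limits (rad/s): [2.57, 2.57, 3.14, 3.14, 3.14, 3.14, 3.14].

### API

Orientations are given as a rotation vector (axis times angle).
In Python, from bench import get_state, eyes, job gives the robot as it stands. The module is installed in compiled form; this text tells all that it offers.
- The arm moves only by the shell command python3 -m jog 'ROWS' [FORCE]. ROWS is JSON, a list that holds one entry, the list of rows, each a list of 5 numbers: the opening, from 0 (shut) to 1 (fully open), then the shift along the tool's x, y, z in units of 40 mm (1.0 is 40 mm), then the turn about the tool's z in units of 5 degrees (1.0 is 5 degrees). In form: [[[jaw, dx, dy, dz, turn], ...]]. A call has 1 to 10 rows; each row shifts and turns the commanded pose from where the row before left it, along the tool's axes as they then stand; what a row does not reach is not made up. A row lasts 1/8 s, in which the tool goes at most 62.5 mm and 10.7 degrees, less where a joint would pass 70% of its speed; a pose out of reach is approached as far as the arm can. A call is refused whole if a number of a shift passes 1 or a number of a turn 1, either way. A call with a gripper value outside its range is refused whole. The fingers move at their own pace and stop on an object; FORCE is the grip in N (left out, the last holds). Time passes only in rows, so rows that do not move let the fingers close. It gives the time, the measured TCP pose, the force and the opening at its end, in the units of the state.
- get_state(): the state, without advancing time (a new reading comes with each control period).
- eyes.get_image(name): name is "side" or "top"; returns (picture, depth): 420x560x3 uint8, red, green, blue; 420x560 float32, m along the optical axis (not along the pixel's ray), 0 where there is no reading.
- eyes.camera_params(name): a dict with "camera_matrix" (3x3 intrinsics, pixels), "pose" (4x4, takes a point from camera to world coordinates). Camera axes: x right, y down, z forward; pixel columns grow to the right and rows downward; lengths in m; the calibration is good to about 2 mm. A picture is of the moment at which its call begins. camera_params takes no time and is no camera call.
- job.close_job(): hands the job in, once; it reports no verdict.
The state is a dict: "time": time; "joint_positions": joint angles; "qd": joint speeds; "joint_torque": joint torques, N m; "position": TCP position; "tool_rot": TCP orientation; "ft_force": force on the tool from outside, world axes, zero at the start; "torque": the same for the moment, N m; "grip_width": opening from 0.0 (shut) to 1.0 (fully open).
Only numpy, scipy, OpenCV 4.12 (cv2) and the standard library are available. Lean on these libraries where they do the work, as an engineer would, in place of code of your own. Each camera call takes 0.05 s, during which the arm holds its last target. There are 200 camera calls.

### The job

Put the wooden frame that has the steel hanger plate up to dry. First raise the sliding section of the drying stand until its pawl is past the third rung from the bottom, and let it down gently, without dropping it, so that it stands locked on that rung; then take the frame from the rack and hang it on the stand's headed pin by the side slot of its hanger, still and clear above the drip tray. Leave the other things where they are.

Things in the scene. Friction and masses are not known exactly. Their poses are not given: they have to be found in the camera images.
- stand: Fixed steel drying stand, base 225 x 160 mm. Origin on the bench under its ladder; +x = the way its hanging pin points, +y along the rungs, z up. Ladder at x 0: two grey stiles (y -50, +50 mm), 155 mm high, four 10 mm rungs at heights 30, 66, 102, 138 mm. Sliding section just in front of it, then the drip tray (x 62 to 144, y -72 to +72 mm, rim 50 mm high).
- fly (a joint): Height of the sliding section (about 0.7 kg), m, up positive; 0 locked on the lowest rung, 0.036 second, 0.072 third, 0.108 top rung, end stop 0.116. It starts on the lowest rung. Its pawl lets it rise past rungs; let down, it is caught by the last rung passed, else it falls freely. Past a rung too many, it cannot easily be brought back.
- pawl (a joint): Swing of the section's pawl, rad: 0 = hanging in over the rungs, ready to catch; about 0.3 while a rung pushes it aside. Gravity alone swings it back in about 0.1 s once the section is 6 mm or more above its locked height on the rung just passed; from 6 to 30 mm above, it then lands on that rung when let down.
- rail_mid (a point): Middle of the grip rail on top of the sliding section: level round bar, 14 mm thick, 104 mm long along the stand's y, at stand x 22 mm, 205 mm above the bench at fly 0; rises with it. Its posts are at y -30 and +30 mm (12 mm wide); between them the 25 mm below the bar's middle are free.
- pin_mid (a point): Point on the hanging pin's axis where the frame should hang: stand x 80 mm, 40 mm below the rail's middle, 165 mm above the bench at fly 0; rises with the section. Round pin, 10 mm thick, level along the stand's x, from the head plate (x 27 mm) to x 117 mm, where it ends in a 22 mm round head, 4 mm thick.
- frame: Loose frame to hang, about 0.22 kg: wooden window frame 12 mm thick (x), 110 mm wide (y), 130 mm high, and above it a steel hanger plate 8 mm thick, 90 mm wide (y -45 to +45), from 114 to 205 mm above the underside. Origin: middle of the underside, z up. Stands upright in a slot of the rack. The plate above the slot is solid for 45 mm: grip it there from above.
- slot_end (a point): Where the pin's axis lies when the frame hangs: middle of the hanger plate, y 0, 155 mm above the frame's underside. The L-shaped slot: a level channel 18 mm high (135 to 153 mm above the underside), open at the plate's +y edge (y +45), runs in to y -8; at its inner end a notch 16 mm wide (y -8 to +8) goes on up to 160 mm. Axes as the frame's.
- rack: Fixed wooden rack, 180 x 130 mm, floor 10 mm thick, two slots 15 mm wide 80 mm apart (at rack x -40 and +40 mm) formed by posts up to 60 mm above the bench. Origin: middle of its underside, z up; the frames stand across its x.
- plain_frame: Bystander: a second loose wooden frame like the first, 130 mm high, without a hanger, in the other slot of the rack. Origin: middle of the underside.
- tin: Bystander: closed steel tin, 68 mm diameter, 80 mm high, standing on the bench. Origin: middle of the underside.
- lath_tub: Bystander: black plastic tub of wooden laths, 150 x 100 mm, 50 mm high, laths up to about 65 mm. Origin: middle of the underside.
- brush: Bystander: a flat brush lying on the bench. Origin: middle of its underside.
Not all that is in view belongs to the job. What is shaped like the frame but red is not meant.

How it is judged:
By the outcome, as a careful person would: the job done as asked, in the order asked, and still so for the second after the job is handed in, with the robot touching nothing.
It also fails if it takes over 67 s, if anything falls off the work surface, if the arm or the gripper's body presses on something with over 40 N, if the wrist force passes 120 N, or if a joint passes its speed limit or range.

## Working session

There is one attempt and no reset: what is moved stays moved. The work goes in short steps, Python scripts to look and compute and a shell command to move; the robot and the scene stay as the last step left them, time stands still between calls to the robot, and variables do not carry over. Pictures are saved under pics/ and viewed, about 8 in all and at most 12, crops included, and the job is handed in when it is done.

```bash
mkdir -p pics; cat > h.py <<'E'
import numpy as np, cv2
from bench import get_state, eyes, job
from scipy.spatial.transform import Rotation as R
def grab(n):
    p,d=eyes.get_image(n); c=eyes.camera_params(n); return p,d,np.array(c["camera_matrix"]),np.array(c["pose"])
def cloud(d,K,T):
    v,u=np.indices(d.shape); X=np.stack([(u-K[0,2])*d/K[0,0],(v-K[1,2])*d/K[1,1],d],-1)
    return X@T[:3,:3].T+T[:3,3]
def px(P,K,T):
    q=K@(T[:3,:3].T@(np.asarray(P)-T[:3,3])); return q[:2]/q[2]
E
python3 - <<'E'
from h import *
for n in("top","side"):
    p,d,K,T=grab(n); cv2.imwrite(f"pics/{n}0.png",p[:,:,::-1]); np.savez(f"{n}0.npz",p=p,d=d,K=K,T=T); print(n,K.round(1).tolist(),T.round(3).tolist())
s=get_state();print({k:np.round(v,3).tolist() for k,v in s.items()}); print(R.from_rotvec(s["tool_rot"]).as_matrix().round(3))
E
```

```text
top [[380.7, 0.0, 276.9], [0.0, 380.7, 207.7], [0.0, 0.0, 1.0]] [[-0.019, -0.998, 0.066, 0.465], [-0.999, 0.021, 0.035, -0.031], [-0.036, -0.066, -0.997, 1.011], [0.0, 0.0, 0.0, 1.0]]
side [[398.7, 0.0, 270.9], [0.0, 398.7, 209.6], [0.0, 0.0, 1.0]] [[-0.916, -0.297, 0.269, 0.292], [-0.401, 0.674, -0.621, 0.472], [0.003, -0.677, -0.736, 0.74], [0.0, 0.0, 0.0, 1.0]]
{'time': 0.1, 'joint_positions': [-1.212, 0.322, -0.07, 1.452, 0.023, 1.371, -0.057], 'qd': [0.0, -0.003, -0.001, -0.002, -0.0, 0.002, -0.0], 'joint_torque': [-0.0, -49.258, -0.406, -31.34, -0.064, 0.039, 0.0], 'position': [0.22, 0.611, 0.222], 'tool_rot': [-0.539, -3.095, 0.003], 'ft_force': [0.277, 0.432, 0.558], 'torque': [-0.001, -0.015, -0.002], 'grip_width': 1.003}
[[-0.941  0.338 -0.001]
 [ 0.338  0.941 -0.002]
 [-0.    -0.002 -1.   ]]
```

View pics/top0.png

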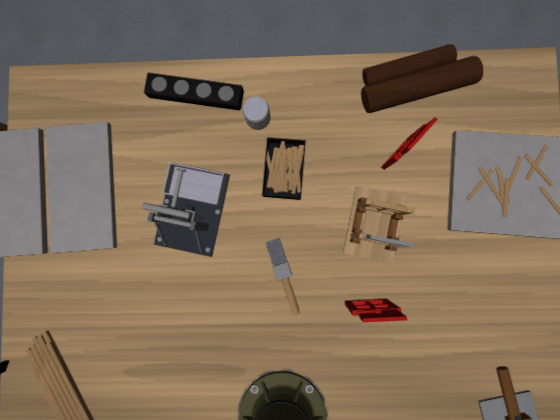

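View pics/side0.png

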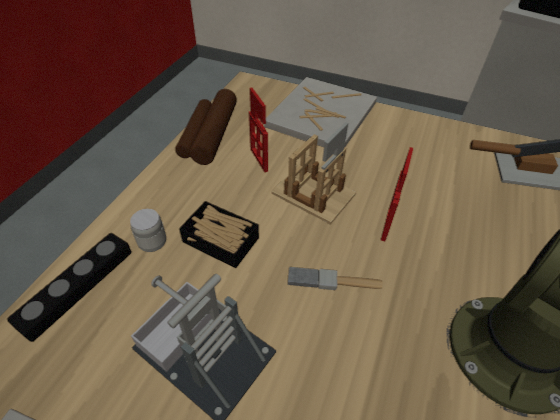

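Top view: stand at (190,210), with its rail at (168,214) and pin at (178,185). The rack is at (380,225) and holds the steel-plated frame at (388,240) and the plain frame at (385,207). Things that could be taken for the frame: red ones at top (410,143) and (375,310), and the plain frame at (385,207). I choose (388,240), which shows in the side view at about (330,145). Next I measure and make the crop.

```bash
python3 - <<'E'
from h import *
from scipy.cluster.vq import kmeans2
D={n:np.load(n+"0.npz") for n in("top","side")}
C={n:cloud(D[n]["d"],D[n]["K"],D[n]["T"]) for n in D}
def fit(P,l):
    c=P.mean(0);u,s,v=np.linalg.svd(P[:,:2]-c[:2],full_matrices=False)
    t=(P[:,:2]-c[:2])@v[0]; print(l,len(P),"c",c.round(4),"z",P[:,2].min().round(3),P[:,2].max().round(3),"dir",v[0].round(3),np.degrees(np.arctan2(v[0,1],v[0,0])).round(1),"ext",t.min().round(3),t.max().round(3),"mid",(c[:2]+v[0]*(t.min()+t.max())/2).round(4),"w",np.ptp((P[:,:2]-c[:2])@v[1]).round(3))
def box(n,cen,r,z0,z1):
    X=C[n];m=(D[n]["d"]>0)&(np.hypot(X[...,0]-cen[0],X[...,1]-cen[1])<r)&(X[...,2]>z0)&(X[...,2]<z1);return X[m]
for n in D:
    p=px([0.46,0.2,0.2],D[n]["K"],D[n]["T"]);print(n,p)
X=C["top"]
print("rail px",X[214,168],"pin",X[180,178],"hanger",X[240,388],"plain",X[208,385], "base",X[240,210],"tray",X[190,205])
sc=X[214,185][:2]; 
for n in D:
    fit(box(n,sc,0.15,0.198,0.22),n+" rail"); fit(box(n,sc,0.18,0.155,0.18),n+" pin")
    fit(box(n,sc,0.2,0.004,0.014),n+" base")
    hc=X[240,388][:2]
    for z0,z1 in((0.19,0.225),(0.13,0.145)): fit(box(n,hc,0.12,z0,z1),n+" hang %g"%z0)
# base contour
for n,ROI in(("top",(140,245,150,265)),):
    p=D[n]["p"];z=X[...,2];m=np.zeros(z.shape,np.uint8);a,b,c,d=ROI
    m[c:d,a:b]=((z[c:d,a:b]>0.003)).astype(np.uint8)*255
im=cv2.resize(D["side"]["p"][110:235,255:375,::-1],None,fx=4,fy=4,interpolation=cv2.INTER_CUBIC)
im2=cv2.resize(D["top"]["p"][170:275,330:430,::-1],None,fx=4,fy=4,interpolation=cv2.INTER_CUBIC)
o=np.zeros((500,800,3),np.uint8);i2=cv2.resize(im2,(320,336));o[:500,:480]=im;o[:336,480:]=i2
cv2.imwrite("pics/crop1.png",o)
E
```

```text
top [182.96934114 236.9740157 ]
side [240.23892372 296.05270399]
rail px [0.52071485 0.29467488 0.00884309] pin [0.58769338 0.21937932 0.1705793 ] hanger [ 0.44605615 -0.23175732  0.21407491] plain [ 0.51879378 -0.25431002  0.1076939 ] base [0.44958506 0.18292761 0.00647336] tray [0.58293559 0.19522871 0.00749669]
top rail 312 c [0.5182 0.2348 0.2099] z 0.202 0.214 dir [0.223 0.975] 77.1 ext -0.051 0.054 mid [0.5186 0.2362] w 0.014
top pin 236 c [0.5616 0.2249 0.1675] z 0.155 0.178 dir [-0.98   0.201] 168.4 ext -0.054 0.076 mid [0.5507 0.2271] w 0.109
top base 3614 c [0.5268 0.2217 0.0087] z 0.004 0.014 dir [-0.929  0.371] 158.2 ext -0.189 0.198 mid [0.5225 0.2234] w 0.385
top hang 0.19 190 c [ 0.4449 -0.2366  0.2135] z 0.193 0.219 dir [0.22  0.976] 77.3 ext -0.046 0.043 mid [ 0.4445 -0.2381] w 0.008
top hang 0.13 360 c [ 0.5041 -0.2479  0.1392] z 0.13 0.145 dir [ 0.641 -0.768] -50.2 ext -0.083 0.055 mid [ 0.4953 -0.2374] w 0.14
side rail 649 c [0.5175 0.2394 0.2093] z 0.198 0.214 dir [0.227 0.974] 76.9 ext -0.056 0.048 mid [0.5167 0.2359] w 0.013
side pin 788 c [0.5409 0.2325 0.1686] z 0.155 0.18 dir [-0.967  0.255] 165.2 ext -0.077 0.057 mid [0.551  0.2299] w 0.109
side base 5649 c [0.5094 0.2509 0.0086] z 0.004 0.014 dir [-0.998 -0.068] -176.1 ext -0.185 0.188 mid [0.508  0.2508] w 0.337
side hang 0.19 276 c [ 0.445 -0.234  0.207] z 0.19 0.217 dir [0.228 0.974] 76.8 ext -0.052 0.042 mid [ 0.4438 -0.2392] w 0.01
side hang 0.13 407 c [ 0.488  -0.2413  0.1382] z 0.13 0.145 dir [-0.914  0.406] 156.0 ext -0.054 0.056 mid [ 0.487  -0.2409] w 0.124
```

View pics/crop1.png

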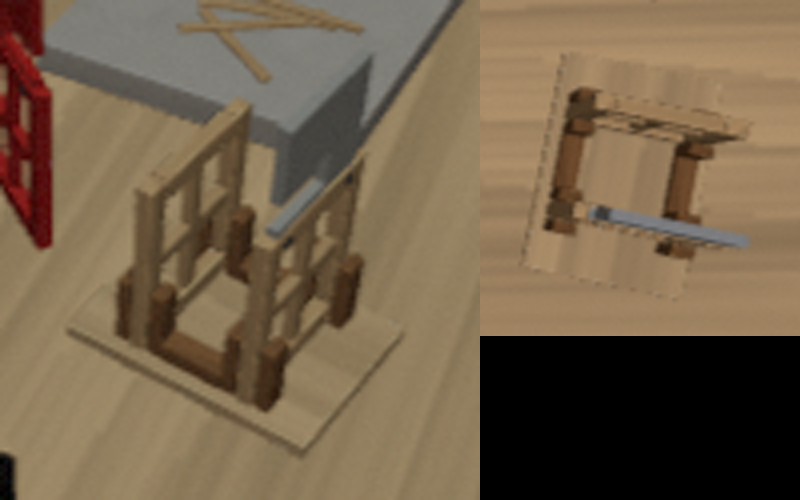

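The crop confirms the choice: the blue-grey plate at crop (320,130) sits on the frame in the near slot, and the other frame is plain. A bright slot floor at crop (270–320, 185–230) suggests the slot opens at the world +y end, which I'll check in depth. The rail is level at z 0.205, 105 mm long and 14 mm thick, all as specified. The first move raises and turns the tool.

```bash
python3 -m jog '[[[1,0,0,-1,1],[1,0,0,-1,1],[1,0,0,0,1],[1,0,0,0,1],[1,0,0,0,1],[1,0,0,0,1],[1,0,0,0,1],[1,0,0,0,1],[1,0,0,0,1],[1,0,0,0,1]]]'
python3 -m jog '[[[1,0,0,0,1],[1,0,0,0,1],[1,0,0,0,1],[1,0,0,0,1],[1,0,0,0,1],[1,0,0,0,1],[1,0,0,0,0.6],[1,0,0,0,0]]]'
cat >> h.py <<'E'
SX=np.array([.9745,-.2245,0]);SY=np.array([.2245,.9745,0]);RAIL=np.array([.5178,.2361,.205]);FR=np.array([.4443,-.2387,.010])
def delta(target,yaw=-13.0):
    s=get_state();M=R.from_rotvec(s["tool_rot"]).as_matrix();y=np.degrees(np.arctan2(M[1,1],M[0,1]))
    print("t",round(s["time"],2),"pos",np.round(s["position"],4),"yaw",y.round(2),"tilt",np.round(M[:2,2],4),"units",(M.T@(np.asarray(target)-s["position"])/.04).round(3),"turn",((y-yaw)/5).round(2),"F",np.round(s["ft_force"],2),"grip",np.round(s["grip_width"],3))
E
python3 - <<'E'
from h import *
Z=np.load("side0.npz");X=cloud(Z["d"],Z["K"],Z["T"])-FR
x=X@SX;y=X@SY;z=X[...,2]
m=(abs(x)<.012)&(abs(y)<.07)&(z>.1)
H,_,_=np.histogram2d(z[m],y[m],bins=[np.arange(.11,.22,.006),np.arange(-.06,.061,.01)])
print(H.astype(int)[::-1])
delta(RAIL+[0,0,.06])
E
```

```text
time: 1.35
position: [0.2196, 0.6115, 0.3019]
tool_rot: [1.8, 2.574, -0.002]
ft_force: [0.7, -0.9, -0.2]
grip_width: 1.0
time: 2.35
position: [0.2196, 0.6115, 0.302]
tool_rot: [2.453, 1.961, -0.001]
ft_force: [-0.8, 0.2, -0.0]
grip_width: 1.003
[[ 0  0  0  0  0  0  0  0  0  0  0  0]
 [ 0  0  0  1  0  1  1  4  0  0  2  0]
 [ 0  8 12 15 15 11 13 12 15 14  9  0]
 [ 0  2  4  4  4  3  4  3  6  4  9  0]
 [ 0  1  4  5  5  4  4  5  6  4  9  0]
 [ 0  4  4  4  5  4  6  4  3  4  9  0]
 [ 0  2  3  4  4  3  3  5  5  6  8  0]
 [ 0  2  3  3  4  5  4  4  2  4 10  0]
 [ 0  4  3  5  2  3  4  3  4  5  7  0]
 [ 0  3  4  4  4  4  3  4  5  5 10  0]
 [ 0  2  4  2  5  2  1  2  5  4  7  0]
 [ 0  2  4  3  4  7  0  1  0  0  0  0]
 [ 0  3  3  3  4  3  0  0  0  0  0  0]
 [ 0  1  2  2  8 14  7  8 12  8  5  0]
 [ 3  6  9  4  4  6  8  7  7 13 14 10]
 [ 2  3  6  4  6  3  5  3  5  4  7 12]
 [ 3  2  3  2  5  3  4  3  3  5  1  7]
 [ 1  3  0  0  0  1  1  1  1  2  4 11]]
t 2.35 pos [0.2196 0.6115 0.302 ] yaw -12.72 tilt [-0.0002 -0.001 ] units [-7.514  9.338  0.932] turn 0.06 F [-0.81  0.25 -0.05] grip 1.003
```

The depth map confirms it: the channel at 135–153 mm is open at +y. The plate spans y ±45, and frame yaw matches stand yaw. Moving over the rail.

```bash
python3 -m jog '[[[1,-0.75,0.93,0,0],[1,-0.75,0.93,0,0],[1,-0.75,0.93,0,0],[1,-0.75,0.93,0,0],[1,-0.75,0.93,0,0],[1,-0.75,0.93,0,0],[1,-0.75,0.93,0.2,0],[1,-0.75,0.93,0.2,0],[1,-0.75,0.93,0.2,0],[1,-0.75,0.93,0.3,0]]]'
python3 -m jog '[[[1,0,0,0,0],[1,0,0,0,0]]]'
python3 - <<'E'
from h import *
delta(RAIL+[0,0,-.019])
E
```

```text
time: 3.6
position: [0.5172, 0.2358, 0.2665]
tool_rot: [-2.453, -1.963, -0.001]
ft_force: [-0.4, 0.4, -0.9]
grip_width: 1.002
time: 3.85
position: [0.5159, 0.2377, 0.2665]
tool_rot: [-2.453, -1.962, 0.0]
ft_force: [-0.6, 0.7, -0.1]
grip_width: 0.997
t 3.85 pos [0.5159 0.2377 0.2665] yaw -12.7 tilt [-0.0006  0.0006] units [-0.029  0.057  2.011] turn 0.06 F [-0.57  0.67 -0.05] grip 0.997
```

```bash
python3 -m jog '[[[1,-0.03,0.06,0.5,0],[1,0,0,0.5,0],[1,0,0,0.5,0],[1,0,0,0.3,0],[1,0,0,0.15,0],[1,0,0,0,0],[0,0,0,0,0],[0,0,0,0,0],[0,0,0,0,0],[0,0,0,0,0]]]' 40
python3 -m jog '[[[0,0,0,0,0],[0,0,0,0,0],[0,0,0,0,0]]]'
python3 - <<'E'
from h import *
delta(RAIL+[0,0,-.019])
E
```

```text
time: 5.1
position: [0.5185, 0.2353, 0.1887]
tool_rot: [2.454, 1.961, 0.001]
ft_force: [0.4, -0.3, 1.0]
grip_width: 0.631
time: 5.48
position: [0.5184, 0.2353, 0.1886]
tool_rot: [2.454, 1.961, 0.0]
ft_force: [-0.2, -0.3, -0.4]
grip_width: 0.29
t 5.47 pos [0.5184 0.2353 0.1886] yaw -12.75 tilt [0.0001 0.    ] units [ 0.015 -0.019  0.064] turn 0.05 F [-0.23 -0.34 -0.35] grip 0.29
```

```bash
python3 -m jog '[[[0,0,0,0,0],[0,0,0,0,0],[0,0,0,0,0]]]'
python3 -m jog '[[[0,0,0,-0.1,0],[0,0,0,-0.2,0],[0,0,0,-0.2,0],[0,0,0,0,0]]]'
```

```text
time: 5.85
position: [0.5192, 0.2352, 0.1886]
tool_rot: [2.454, 1.96, 0.002]
ft_force: [3.6, -0.1, -2.2]
grip_width: 0.144
time: 6.35
position: [0.5192, 0.2351, 0.2084]
tool_rot: [2.454, 1.96, 0.002]
ft_force: [6.4, 0.6, -6.1]
grip_width: 0.147
```

Holding the rail with about 6 N of load. I'll lift to fly ≈ 0.086.

```bash
python3 -m jog '[[[0,0,0,-0.25,0],[0,0,0,-0.25,0],[0,0,0,-0.25,0],[0,0,0,-0.25,0],[0,0,0,-0.25,0],[0,0,0,-0.25,0],[0,0,0,-0.15,0],[0,0,0,0,0],[0,0,0,0,0]]]'
python3 - <<'E'
from h import *
delta(RAIL)
p,d,K,T=grab("side");X=cloud(d,K,T)-RAIL
m=(d>0)&(abs(X@SX)<.012)&(abs(abs(X@SY)-.043)<.006)&(X[...,2]>-.02)
print("rail ends top", np.percentile(X[m][:,2],[50,90,98]),m.sum())
E
```

```text
time: 7.48
position: [0.5192, 0.2351, 0.2738]
tool_rot: [2.454, 1.96, 0.001]
ft_force: [6.2, 1.1, -6.0]
grip_width: 0.147
t 7.47 pos [0.5192 0.2351 0.2738] yaw -12.78 tilt [ 0.0015 -0.0003] units [ 0.016 -0.042  1.721] turn 0.04 F [ 6.23  1.13 -6.01] grip 0.147
rail ends top [0.34376828 0.41285358 0.43138374] 845
```

Fly is about 0.085 by the TCP rise; the depth check was spoilt by the gripper blocking the view. I'll lower gently and watch the load come off.

```bash
python3 -m jog '[[[0,0,0,0.05,0],[0,0,0,0.05,0],[0,0,0,0.05,0],[0,0,0,0.05,0],[0,0,0,0.05,0],[0,0,0,0,0]]]'
python3 -m jog '[[[0,0,0,0.03,0],[0,0,0,0.03,0],[0,0,0,0,0]]]'
python3 -m jog '[[[0,0,0,0.02,0],[0,0,0,0.02,0],[0,0,0,0,0]]]'
```

```text
time: 8.28
position: [0.5192, 0.2351, 0.2634]
tool_rot: [2.454, 1.959, 0.001]
ft_force: [6.5, 1.5, -7.6]
grip_width: 0.148
time: 8.65
position: [0.5192, 0.2351, 0.2612]
tool_rot: [2.454, 1.96, 0.001]
ft_force: [7.1, 1.3, -6.7]
grip_width: 0.149
time: 9.02
position: [0.5192, 0.2351, 0.2606]
tool_rot: [2.454, 1.96, 0.002]
ft_force: [5.1, 0.1, -2.4]
grip_width: 0.149
```

Load comes off at TCP z 0.2606, so fly = 0.072. I'll settle it, open and retreat.

```bash
python3 -m jog '[[[0,0,0,0.02,0],[0,0,0,0.02,0],[0,0,0,0,0]]]'
python3 -m jog '[[[0.6,0,0,0,0],[0.6,0,0,0,0],[0.6,0,0,0,0],[0.6,0,0,0,0],[0.6,0,0,-0.2,0],[0.6,0,0,-0.5,0],[0.6,0,0,-1,0],[0.6,0,0,-1,0],[0.6,0,0,0,0]]]'
python3 - <<'E'
from h import *
delta(FR+[0,0,.24])
E
```

```text
time: 9.4
position: [0.5193, 0.2352, 0.2604]
tool_rot: [2.454, 1.96, 0.004]
ft_force: [2.9, -0.4, 4.2]
grip_width: 0.147
time: 10.52
position: [0.5198, 0.2357, 0.3712]
tool_rot: [2.454, 1.96, 0.011]
ft_force: [0.4, -0.7, -1.4]
grip_width: 0.6
t 10.53 pos [0.5198 0.2357 0.3712] yaw -12.76 tilt [0.0061 0.0037] units [-12.      0.764   2.975] turn 0.05 F [ 0.42 -0.65 -1.44] grip 0.6
```

```bash
python3 -m jog '[[[0.6,-1,0.07,0,0],[0.6,-1,0.07,0,0],[0.6,-1,0.07,0,0],[0.6,-1,0.07,0,0],[0.6,-1,0.07,0,0],[0.6,-1,0.07,0.2,0],[0.6,-1,0.07,0.4,0],[0.6,-1,0.07,0.4,0],[0.6,-1,0.07,0.5,0],[0.6,-1,0.07,0.5,0]]]'
python3 -m jog '[[[0.6,-1,0.04,0.3,0],[0.6,-1,0.03,0.3,0],[0.6,0,0,0,0],[0.6,0,0,0,0]]]'
python3 - <<'E'
from h import *
delta(FR+[0,0,.173])
for n in("side","top"):
    p,d,K,T=grab(n);cv2.imwrite(f"pics/{n}1.png",p[:,:,::-1]);X=cloud(d,K,T)-RAIL
    m=(d>0)&(abs(X@SX)<.012)&(abs(X@SY)<.055)&(X[...,2]>.05)&(X[...,2]<.1)
    print("rail above start: top", np.percentile(X[m][:,2],[50,98]).round(4),m.sum(),"mid y",np.ptp(X[m]@SY).round(3),(X[m]@SX).mean().round(4),(X[m]@SY).mean().round(4))
    m=(d>0)&(abs(X@SX-.058)<.02)&(abs(X@SY)<.02)&(X[...,2]>.0)&(X[...,2]<.06)
    print("pin: top", np.percentile(X[m][:,2],[50,98]).round(4),m.sum(),"stand y rel",(X[m]@SY).mean().round(4),(X[m]@SX).min(),(X[m]@SX).max())
    Y=cloud(d,K,T)-FR; m=(d>0)&(abs(Y@SX)<.012)&(abs(Y@SY)<.055)&(Y[...,2]>.198)&(Y[...,2]<.21); print("plate",(Y[m]@SX).mean(),(Y[m]@SY).min(),(Y[m]@SY).max(),m.sum())
E
```

```text
time: 11.78
position: [0.4567, -0.1621, 0.2859]
tool_rot: [-2.454, -1.961, -0.0]
ft_force: [0.0, -0.3, -0.3]
grip_width: 0.6
time: 12.28
position: [0.4425, -0.2388, 0.2627]
tool_rot: [-2.453, -1.961, -0.0]
ft_force: [0.4, -0.5, 0.7]
grip_width: 0.602
t 12.28 pos [ 0.4425 -0.2388  0.2627] yaw -12.73 tilt [-0.0004  0.0009] units [0.011 0.044 1.992] turn 0.05 F [ 0.43 -0.45  0.71] grip 0.602
rail above start: top [0.0764 0.0796] 888 mid y 0.103 -0.0014 0.0032
pin: top [0.0356 0.0382] 157 stand y rel 0.0005 0.03801083602195412 0.07752783932765002
plate 0.0006678068095122439 -0.04790228367415813 0.04595703820651472 149
rail above start: top [0.0772 0.0803] 381 mid y 0.104 0.0006 -0.001
pin: top [0.0358 0.0383] 96 stand y rel -0.0006 0.038063208677377725 0.07739022340754886
plate 0.0002016254682903585 -0.015671930923121052 0.04517858107450499 99
```

View pics/side1.png

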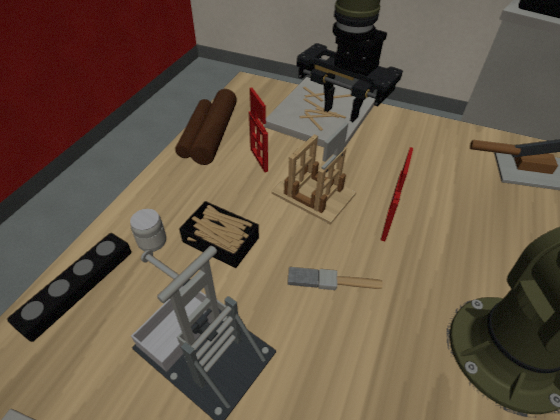

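The side view shows the section standing raised, rail at (195,272) and pin head at (148,257). The rail top is 79.5 mm above its old middle, so fly ≈ 0.072. The gripper is above the plate at (335,110). Now descending to grasp it.

```bash
python3 -m jog '[[[0.6,0.01,0.045,0.5,0],[0.6,0,0,0.5,0],[0.6,0,0,0.5,0],[0.6,0,0,0.3,0],[0.6,0,0,0.2,0],[0,0,0,0,0],[0,0,0,0,0],[0,0,0,0,0],[0,0,0,0,0],[0,0,0,0,0]]]' 45
python3 -m jog '[[[0,0,0,0,0],[0,0,0,0,0],[0,0,0,0,0]]]'
python3 -m jog '[[[0,0,0,-0.1,0],[0,0,0,-0.2,0],[0,0,0,-0.3,0],[0,0,0,-0.5,0],[0,0,0,-0.5,0],[0,0,0,-0.4,0],[0,0,0,0,0]]]'
```

```text
time: 13.62
position: [0.4444, -0.2397, 0.1831]
tool_rot: [2.454, 1.961, 0.001]
ft_force: [0.1, -0.2, 0.0]
grip_width: 0.118
time: 14.0
position: [0.4444, -0.2396, 0.1831]
tool_rot: [2.454, 1.961, 0.0]
ft_force: [-0.9, 0.2, 0.9]
grip_width: 0.097
time: 14.88
position: [0.445, -0.24, 0.2643]
tool_rot: [2.453, 1.96, 0.003]
ft_force: [0.3, -0.8, -3.7]
grip_width: 0.089
```

Plate gripped at 7.8 mm opening. I'll carry it to 120 mm on the stand's -y side.

```bash
python3 -m jog '[[[0,0.4,0,-0.1,0],[0,0.8,0,-0.1,0],[0,1,0,-0.1,0],[0,1,0,0,0],[0,1,0.1,0,0],[0,1,0.1,0,0],[0,1,0.1,0,0],[0,1,0.1,0,0],[0,0.9,0.1,0.1,0],[0,0.6,0,0.1,0]]]'
python3 -m jog '[[[0,0.3,0,0,0],[0,0,0,0,0],[0,0,0,0,0],[0,0,0,0,0]]]'
cat >> h.py <<'E'
PIN=RAIL+.058*SX+[0,0,.032]
E
python3 - <<'E'
from h import *
delta(PIN-.12*SY+[0,-.001,.173-.144])
for n in("top","side"):
    p,d,K,T=grab(n);cv2.imwrite(f"pics/{n}2.png",p[:,:,::-1]);s=get_state();X=cloud(d,K,T)-s["position"]
    z=X[...,2]
    b=(d>0)&(abs(X@SX)<.025)&(abs(X@SY)<.07)
    for a,e in((-.18,-.045),(-.025,.035)):
        m=b&(z>a)&(z<e)
        if m.sum()>20: print(n,a,m.sum(),"SX",np.percentile(X[m]@SX,[3,50,97]).round(4),"SY",np.percentile(X[m]@SY,[1,99]).round(4),"z",np.percentile(X[m][:,2],[1,99]).round(4))
# pin by side view again
    Q=cloud(d,K,T)-PIN; m=(d>0)&(abs(Q@SX)<.03)&(abs(Q@SY)<.015)&(abs(Q[...,2])<.015);print("pin",m.sum(),np.percentile(Q[m]@SY,[2,50,98]).round(4),"ztop",np.percentile(Q[m][:,2],[50,98]).round(4))
E
```

```text
time: 16.12
position: [0.5404, 0.0972, 0.2656]
tool_rot: [-2.453, -1.963, 0.003]
ft_force: [0.1, 0.3, -1.7]
grip_width: 0.091
time: 16.62
position: [0.5434, 0.1056, 0.2674]
tool_rot: [2.456, 1.958, 0.001]
ft_force: [-0.3, 0.1, -2.2]
grip_width: 0.086
t 16.62 pos [0.5434 0.1056 0.2674] yaw -12.87 tilt [0.0006 0.0003] units [0.01  0.1   0.034] turn 0.03 F [-0.34  0.11 -2.23] grip 0.086
top -0.18 86 SX [-0.0068 -0.0048  0.0037] SY [-0.0543 -0.0004] z [-0.1708 -0.0462]
top -0.025 94 SX [-0.005  -0.002   0.0077] SY [-0.0445 -0.0086] z [-0.0243  0.0338]Traceback (most recent call last):
  File "<stdin>", line 11, in <module>
    return _quantile_unchecked(
        a, q, axis, out, overwrite_input, method, keepdims, weights)
    return _ureduce(a,
                    func=_quantile_ureduce_func,
    ...<5 lines>...
                    overwrite_input=overwrite_input,
                    method=method)
    r = func(a, **kwargs)
    result = _quantile(arr,
                       quantiles=q,
    ...<2 lines>...
                       out=out,
                       weights=wgt)
    slices_having_nans = np.isnan(arr[-1, ...])
                                  ~~~^^^^^^^^^
IndexError: index -1 is out of bounds for axis 0 with size 0
```

```bash
python3 - <<'E'
from h import *
p,d,K,T=grab("side");cv2.imwrite("pics/side2.png",cv2.resize(p[150:380,100:380,::-1],None,fx=2.8,fy=2.6));s=get_state();X=cloud(d,K,T)-s["position"]
z=X[...,2]; b=(d>0)&(abs(X@SX)<.02)&(abs(X@SY)<.07)&(z<.04)&(z>-.18)
H,_,_=np.histogram2d(z[b],(X@SY)[b],bins=[np.arange(-.18,.041,.01),np.arange(-.07,.071,.01)]);print(H.astype(int)[::-1])
m=b&(z<-.05);print("wood",(X[m]@SX).max(),np.percentile(X[m]@SY,[1,99]),z[m].min())
c=b&(z<-.018)&(z>-.045)&(abs(X@SY-.018)<.022);print("channel", np.sort(z[c]).round(4))
Q=cloud(d,K,T)-PIN; m=(d>0)&(abs(Q@SX)<.03)&(abs(Q@SY)<.015)&(abs(Q[...,2])<.015);print("pin",m.sum(),np.percentile(Q[m]@SY,[2,50,98]).round(4),"ztop",np.percentile(Q[m][:,2],[50,98]).round(4))
E
```

```text
[[ 0  0  0  0  0  1  1 28 45 29 27 14  0  0]
 [ 0  0  0  2  7  0  9 33 35 21 27 25  0  0]
 [ 0  0  0  2  9  5 18 31 27 24 25 23  0  0]
 [ 0  0  0  3  2  4 17 24 30 19 22 27  0  0]
 [ 0  0  0  1 14  0  0  9 17 21 22 18  0  0]
 [ 0  0  0  9 15 14  6  7 22 18 19 22  0  0]
 [ 0  0  3 16 13 15 17  0  0  2  0  1  0  0]
 [ 0  0  7 18 20 16 30 23 25 26 24 15  0  0]
 [ 0  0  5 21 21 21 22 26 21 25 25 41 33  0]
 [ 0  0  7 11 13 13 12 14 15 13  9  7 17  0]
 [ 0  5 18  4  0  0  8  8  0  0  0  0  5  0]
 [ 0  7 16 11  0  0  9 16  0  0  0  0  0  0]
 [ 0  7 20 13  0  0  9 15  0  0  1  2  0  0]
 [ 0  5 16 10  0  0  8 19  0  0  1  5  0  0]
 [ 0  4 14 31 26 28 16 24 31 31 18  4  0  0]
 [ 0  7 13 11  3  4  7  9  4  6  4  2  0  0]
 [ 0  8 12  9  0  0  7 15  0  0  2  5  0  0]
 [ 0  6 13 12  0  0  7 14  0  0  1  4  0  0]
 [ 0  3 11 12  0  0  6 15  0  0  1  4  0  0]
 [ 0  6 15 32 32 25 16 32 28 35 15  4  0  0]
 [ 0  7 10 10 11 11 12 10 12 14 11  3  0  0]
 [ 0  1  1  4  4  4  2  4  1  2  2  1  0  0]]
wood 0.006472735271245759 [-0.05411359  0.05429506] -0.1747295759998556
channel [-0.0448 -0.0448 -0.0446 -0.0
[... 867 characters left out ...]
384 -0.0384 -0.0384 -0.0383 -0.0383 -0.0382 -0.0382
 -0.0382 -0.0382 -0.0381 -0.0381 -0.0381 -0.0381 -0.038  -0.038  -0.0379
 -0.0379 -0.0379 -0.0379 -0.0379 -0.0379 -0.0379 -0.0378 -0.0378 -0.0378
 -0.0378 -0.0378 -0.0377 -0.0377 -0.0377 -0.0377 -0.0377 -0.0377 -0.0377
 -0.0376 -0.0376 -0.0376 -0.0375 -0.0375 -0.0375 -0.0375 -0.0374 -0.0374
 -0.0374 -0.0373 -0.0373 -0.0372 -0.0372 -0.0372 -0.0372 -0.0372 -0.0372
 -0.0371 -0.037  -0.037  -0.037  -0.037  -0.0369 -0.0369 -0.0369 -0.0369
 -0.0368 -0.0367 -0.0367 -0.0367 -0.0366 -0.0359 -0.0355 -0.0207 -0.0201
 -0.0197 -0.0194 -0.0193 -0.0192 -0.019  -0.0189 -0.0184 -0.0184 -0.0183
 -0.0181]
pin 219 [-0.005   0.0007  0.0044] ztop [0.0037 0.0061]
```

View pics/side2.png

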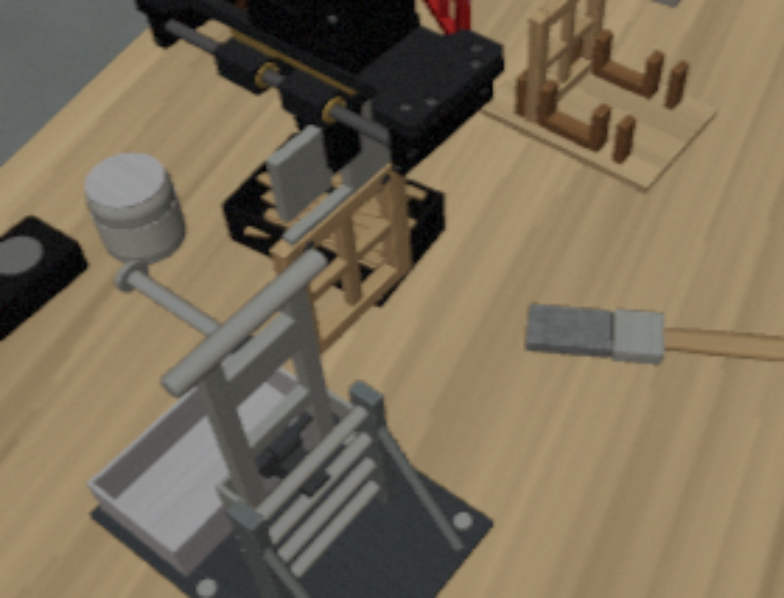

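The view shows the held plate at (300,170), upright, with its slot facing the pin (tip at (130,275)). Channel depth relative to the TCP is -37 to -20 mm, as predicted, and the pin axis agrees within 1 mm. Now aligning and advancing.

```bash
python3 -m jog '[[[0,0.2,0.05,0.02,0],[0,0.4,0.05,0,0],[0,0.4,0,0,0],[0,0.4,0,0,0],[0,0.2,0,0,0],[0,0,0,0,0]]]'
python3 -m jog '[[[0,0.15,0,0,0],[0,0.2,0,0,0],[0,0.2,0,0,0],[0,0,0,0,0]]]'
python3 - <<'E'
from h import *
delta(PIN+[0,-.001,.173-.144])
E
```

```text
time: 17.48
position: [0.5612, 0.1695, 0.2659]
tool_rot: [2.453, 1.963, -0.001]
ft_force: [0.5, -0.6, -3.3]
grip_width: 0.088
time: 17.98
position: [0.5661, 0.1912, 0.266]
tool_rot: [-2.453, -1.963, 0.0]
ft_force: [-0.6, 0.8, -2.8]
grip_width: 0.086
t 17.98 pos [0.5661 0.1912 0.266 ] yaw -12.67 tilt [-0.0002  0.0001] units [0.797 0.032 0.   ] turn 0.07 F [-0.59  0.84 -2.77] grip 0.086
```

```bash
python3 -m jog '[[[0,0.2,0.03,0,0],[0,0.2,0,0,0],[0,0.2,0,0,0],[0,0.1,0,0,0],[0,0.1,0,0,0],[0,0,0,0,0],[0,0,0,0,0]]]'
python3 - <<'E'
from h import *
delta(PIN+[0,-.001,.173-.155])
p,d,K,T=grab("top");cv2.imwrite("pics/top3.png",cv2.resize(p[130:280,110:260,::-1],None,fx=4,fy=4))
p,d,K,T=grab("side");X=cloud(d,K,T);s=get_state();X=X-s["position"];z=X[...,2]
b=(d>0)&(abs(X@SX)<.02)&(abs(X@SY)<.07)&(z<-.05)&(z>-.2);print("wood SY",np.percentile(X[b]@SY,[1,99]))
E
```

```text
time: 18.85
position: [0.5744, 0.2207, 0.2662]
tool_rot: [2.455, 1.96, -0.0]
ft_force: [1.1, -0.4, -2.4]
grip_width: 0.091
t 18.85 pos [0.5744 0.2207 0.2662] yaw -12.77 tilt [ 0.0001 -0.0001] units [ 0.034 -0.011  0.281] turn 0.05 F [ 1.05 -0.41 -2.43] grip 0.091
wood SY [-0.05163355  0.05487586]
```

No contact so far. I'll lower until the notch takes the load.

```bash
python3 -m jog '[[[0,0.03,0,0.05,0],[0,0,0,0.05,0],[0,0,0,0.05,0],[0,0,0,0.05,0],[0,0,0,0,0]]]'
python3 -m jog '[[[0,0,0,0.03,0],[0,0,0,0.03,0],[0,0,0,0.02,0],[0,0,0,0,0]]]'
python3 -m jog '[[[0,0,0,0.02,0],[0,0,0,0,0]]]'
```

```text
time: 19.58
position: [0.5746, 0.2221, 0.258]
tool_rot: [-2.454, -1.961, 0.0]
ft_force: [-0.9, 1.1, -1.8]
grip_width: 0.085
time: 20.08
position: [0.5747, 0.2222, 0.2549]
tool_rot: [-2.454, -1.961, -0.0]
ft_force: [-1.0, 0.2, -3.3]
grip_width: 0.088
time: 20.32
position: [0.5747, 0.2222, 0.2546]
tool_rot: [-2.454, -1.961, -0.001]
ft_force: [0.3, -0.7, -0.0]
grip_width: 0.087
```

Load came off at z 0.2546, where 0.255 was expected. Opening partly, then rising.

```bash
python3 -m jog '[[[0.12,0,0,0,0],[0.16,0,0,0,0],[0.22,0,0,0,0],[0.3,0,0,0,0],[0.4,0,0,0,0],[0.4,0,0,0,0],[0.4,0,0,0,0]]]'
python3 - <<'E'
from h import *
delta(PIN+[0,-.001,.173-.155])
p,d,K,T=grab("side");cv2.imwrite("pics/side4.png",cv2.resize(p[150:380,100:380,::-1],None,fx=2.8,fy=2.6))
E
```

```text
time: 21.2
position: [0.5747, 0.2222, 0.2542]
tool_rot: [2.454, 1.961, 0.0]
ft_force: [0.9, 0.9, 0.4]
grip_width: 0.395
t 21.2 pos [0.5747 0.2222 0.2542] yaw -12.75 tilt [0.0001 0.    ] units [-0.004 -0.008 -0.02 ] turn 0.05 F [0.85 0.94 0.42] grip 0.395
```

View pics/side4.png

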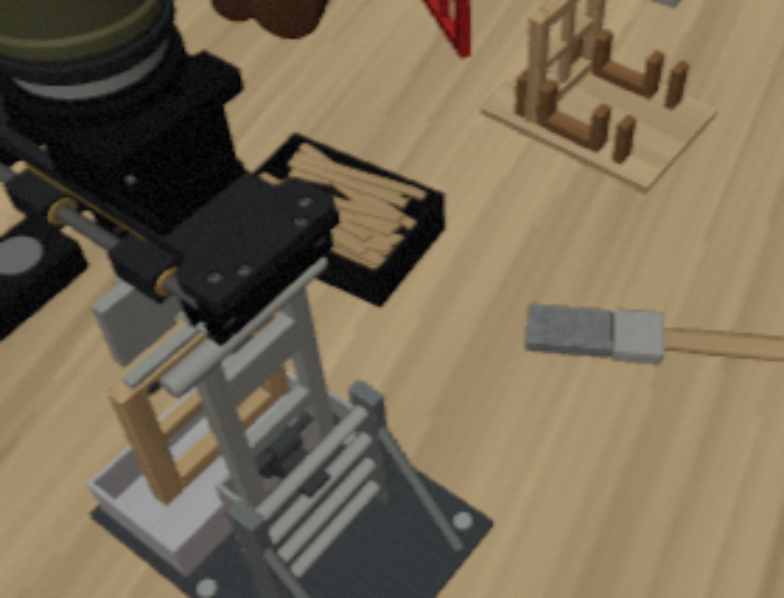

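The frame hangs upright behind the rail, plate at (115,320) and wood bottom at (165,495), above the tray; the fingers are open. Retreating upward, then away.

```bash
python3 -m jog '[[[0.4,0,0,-0.2,0],[0.4,0,0,-0.4,0],[0.4,0,0,-0.6,0],[0.4,0,0,-0.8,0],[0.4,0,0,-0.8,0],[0.4,-0.5,0,-0.3,0],[0.4,-1,0,0,0],[0.4,-1,0,0,0],[0.4,-1,0,0,0],[0.4,-1,0,0,0]]]'
python3 -m jog '[[[0.4,-1,0,0,0],[0.4,-0.5,0,0,0],[0.4,0,0,0,0],[0.4,0,0,0,0],[0.4,0,0,0,0],[0.4,0,0,0,0],[0.4,0,0,0,0],[0.4,0,0,0,0]]]'
cat > chk.py <<'E'
from h import *
delta(PIN)
o=[]
for n,r in(("side",(150,380,60,340)),("top",(130,280,110,260))):
    p,d,K,T=grab(n);o.append(cv2.resize(p[r[0]:r[1],r[2]:r[3],::-1],(400,400)));X=cloud(d,K,T)-PIN+[0,0,.155];z=X[...,2];x=X@SX;y=X@SY
    b=(d>0)&(abs(x)<.03)&(abs(y)<.07)&(z<.212)&(z>-.02)
    for a,e in((-.02,.03),(.06,.12),(.195,.212)):
        m=b&(z>a)&(z<e);print(n,a,m.sum(),"x",x[m].mean().round(4) if m.any() else 0,"y",np.percentile(y[m],[1,99]).round(4) if m.any() else 0,"z",np.percentile(z[m],[1,99]).round(4) if m.any() else 0)
    Q=cloud(d,K,T)-RAIL;m=(d>0)&(abs(Q@SX)<.012)&(abs(Q@SY)<.055)&(Q[...,2]>.05)&(Q[...,2]<.1);print("rail top",np.percentile(Q[m][:,2],98).round(4))
import sys;cv2.imwrite(f"pics/{sys.argv[1]}.png",np.hstack(o))
E
python3 chk.py fin1
```

```text
time: 22.5
position: [0.5338, 0.0435, 0.378]
tool_rot: [-2.456, -1.959, 0.0]
ft_force: [0.6, -0.5, 0.8]
grip_width: 0.401
time: 23.5
position: [0.5217, -0.0118, 0.3781]
tool_rot: [2.454, 1.961, -0.0]
ft_force: [-0.2, -0.6, 0.0]
grip_width: 0.399
t 23.5 pos [ 0.5217 -0.0118  0.3781] yaw -12.74 tilt [ 0.     -0.0001] units [ 6.017 -0.013  3.528] turn 0.05 F [-0.16 -0.59  0.05] grip 0.399
side -0.02 474 x -0.0032 y [-0.0504  0.0582] z [-0.0003  0.0289]
side 0.06 412 x -0.0035 y [-0.0433  0.0565] z [0.0604 0.1193]
side 0.195 536 x -0.0013 y [-0.0465  0.0428] z [0.1952 0.2067]
rail top 0.0793
top -0.02 38 x -0.0047 y [-0.005   0.0425] z [0.0019 0.0231]
top 0.06 23 x -0.0056 y [-0.0116  0.057 ] z [0.0623 0.1194]
top 0.195 205 x -0.0007 y [-0.0457  0.0426] z [0.1969 0.2077]
rail top 0.0805
```

View pics/fin1.png

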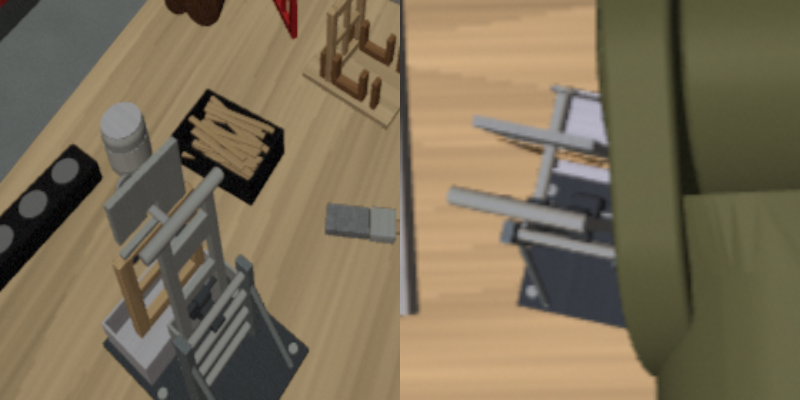

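The frame hangs on the pin at left panel (150,215), with the plate behind the rail and the frame above the tray. The bottom sits about 4 mm toward +y, so I'll wait and see whether it is still swinging.

```bash
python3 -m jog '[[[0.4,0,0,0,0],[0.4,0,0,0,0],[0.4,0,0,0,0],[0.4,0,0,0,0],[0.4,0,0,0,0],[0.4,0,0,0,0],[0.4,0,0,0,0],[0.4,0,0,0,0],[0.4,0,0,0,0],[0.4,0,0,0,0]]]' >/dev/null
python3 chk.py fin2 | grep side; python3 -m jog '[[[0.4,0,0,0,0],[0.4,0,0,0,0],[0.4,0,0,0,0]]]' >/dev/null; python3 chk.py fin3 | grep -E "side|rail"
```

```text
side -0.02 476 x -0.0032 y [-0.0504  0.058 ] z [-0.0008  0.0297]
side 0.06 413 x -0.0034 y [-0.0439  0.0565] z [0.0608 0.1194]
side 0.195 540 x -0.0013 y [-0.0465  0.0427] z [0.1951 0.2066]
side -0.02 478 x -0.0031 y [-0.0501  0.058 ] z [-0.      0.0292]
side 0.06 413 x -0.0035 y [-0.043   0.0565] z [0.0606 0.1193]
side 0.195 541 x -0.0013 y [-0.0463  0.0427] z [0.1952 0.2068]
rail top 0.0795
rail top 0.0803
```

Still in three readings over 1.7 s. Handing in.

```bash
python3 -c "
from h import *
print(job.close_job(), get_state()['time'])"
```

```text
the job is handed in; nothing more can be done
the job is handed in; nothing more can be done
```

The sliding section is locked on the third rung and the frame hangs on the pin; I handed the job in at about 25 s of the 67 s allowed.

- **Section:** I lifted it by the rail to about 0.085 m and let it down slowly while holding it. The load came off at 0.072 m. The rail top measured 79 to 80 mm above its old middle, so the section stands at about 0.072 m.
- **Frame:** I took the frame with the steel hanger from the rack, slid its slot onto the pin from the -y side and lowered it until the pin carried it. I then opened the gripper and moved it away.
- **Last checks:** The frame stayed still to within 1 mm in three side-view readings over about 1.7 s. The slot end is on the pin point to within about 2 mm. The underside is about 80 mm above the bench, 30 mm over the tray rim, and the gripper touches nothing.
- **Disagreements:** The frame hangs tilted by about 1.5 to 2 degrees, steady and not swinging. One depth check of the raised rail gave nonsense because the gripper blocked the view; I repeated it after the gripper moved away and it agreed. The arm partly hid the stand in the last top view, so the frame's lower part was checked mainly from the side.
- **Other things:** I touched none of the other objects. Those in the last pictures looked unmoved, but I did not measure them.

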